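# Load the spacer magazine

### The arm

A 6-joint arm with a two-finger parallel gripper is mounted at the origin on a cart in front of the work surface, level with it; the furniture and walls round the work are solid. World frame = base frame: x ahead of the robot, y to its left, z up, the work surface at z = 0. Lengths are in m, angles in rad, forces in N, time in s.
With the tool pointing down it reaches from about 0.35 to 0.875 m from the base axis. Payload 4.2 kg.
Tool frame: the origin (TCP) lies at the very end of the fingers, on their centre line; the grasp point (between the pads) lies 19 mm behind it; x points along the fingers, y is the direction in which the jaws open and shut, and the axes are right-handed (so a half turn about x gives the same grasp; the last joint's range is limited). The gripper opens to 85 mm and grips with 20 to 120 N. Pads are 22 mm wide; open, the fingers measure 114 mm over their backs; the gripper's body (76 mm by 85 mm) begins 54 mm behind the grasp point. The pads swing forward as they close: fully open they stand 13 mm farther back than shut.
Start: joints at [1.47, 0.385, 0.008, 0, -1.194, -0.259], TCP at [0.22, 0.585, 0.231] pointing down, gripper open.
Joint ranges: [-3.14, 3.14], [-1.21, 2.06], [-1.07, 1.41], [-3.16, 2.05], [-2.99, -0.16], [-3.1, 3.1]. Speed limits (rad/s): [2.79, 2.79, 3.14, 3.14, 3.14, 3.14].

### API

Orientations are given as [roll, pitch, yaw] about the fixed x, y, z axes, in that order (R = Rz(yaw) Ry(pitch) Rx(roll)).
In Python, from plant import arm gives the robot as it stands.
- The arm moves only by the tool move_arm, never from a script. Its argument "increments" is a list of rows, each a list of 3 entries, a list of its own where there are three numbers: the turn, a rotation vector about the tool's x, y, z in degrees, then the shift along the tool's x, y, z in cm, then the opening in per cent of the stroke, from 0 (shut) to 100 (fully open). A call has 1 to 8 rows; each row is the pose to reach, as a shift and turn from the pose measured when the call began, along the tool's axes at that moment; what a row does not reach only later rows make up. A row lasts 1/8 s, in which the tool goes at most 62.5 mm and 10.7 degrees, less where a joint would pass 70% of its speed; a pose out of reach is approached as far as the arm can. A call with a gripper value outside its range is refused whole. The fingers move at their own pace and stop on an object; "squeeze" is the grip in N (left out, the last holds). Time passes only in rows, so rows that repeat a pose let the fingers close. It gives the time, the measured TCP pose, the force and the opening at its end, in the units of the state.
- arm.observe(): the state, without advancing time (a new reading comes with each control period).
- arm.grab_frame(name): name is "scene" or "top" or "wrist"; returns a dict with "img" (480x640x3 uint8, blue, green, red), "depth" (480x640 float32, m along the optical axis (not along the pixel's ray), 0 where there is no reading), "camera_matrix" (3x3 intrinsics, pixels), "k1" (the pictures are not rectified: a ray, as slopes to the right and down, at radius r is drawn at 1 + k1 r^2 times it, then the intrinsics apply), "eye" and "attitude" of the camera in the world. Camera axes: x right, y down, z forward; pixel columns grow to the right and rows downward; lengths in m; the calibration is good to about 2 mm. A picture is of the moment at which its call begins.
- arm.finish_job(): hands the job in, once; it reports no verdict.
The state is a dict: "t": time; "joints": joint angles; "dq": joint speeds; "joint_torque": joint torques, N m; "position": TCP position; "tcp_rot": TCP orientation; "wrist_force": force on the tool from outside, world axes, zero at the start; "moment": the same for the moment, N m; "grip_width": finger opening in m.
Only numpy, scipy, OpenCV 4.12 (cv2) and the standard library are available. Lean on these libraries where they do the work, as an engineer would, in place of code of your own. Each camera call takes 0.05 s, during which the arm holds its last target.

### The job

Load the spacer magazine: drop the two narrower steel spacer rings through the flared mouth of the short upright grey plastic tube, one after the other in either order, so that they lie flat on each other at the bottom as one column. Leave the wider steel ring where it lies on the bench.

Things in the scene. Friction and masses are not known exactly. Their poses are not given: they have to be found in the camera images.
- magazine: upright short tube of smooth, slippery grey plastic, fixed to the bench on a dark round flange of 104 mm diameter, 4 mm thick; total height 36 mm. Bore 54 mm wide from its closed floor (5 mm above the bench) up to a height of 20 mm, then a conical flare (about 56 degrees from level) to a mouth of about 76 mm inner and 82 mm outer diameter at 36 mm. Two spacers fill it to 29 mm. Origin: centre of its underside, on the bench; z up along the tube's axis.
- spacer_1: loose flat polished steel ring, outer diameter 50 mm, hole 28 mm, 12 mm thick, roughly 80 to 150 g, lying on the bench. Origin: centre of its underside, on the ring's axis; z is the axis, up.
- spacer_2: a second ring exactly like spacer_1.
- wide_ring: the wider flat steel ring that stays: outer diameter 70 mm, hole 42 mm, 12 mm thick, too wide for the tube's bore. Origin: centre of its underside; z up. The three rings lie in changing order in a rough row across the front of the bench, 10 cm or more apart, centre to centre.
Mind the look-alikes: they are no part of the job. Leave any orange look-alike of the spacer_2 alone.

How it is judged:
At the end, for the whole second after the job is handed in: Both 50 mm rings rest in the tube as one column: each within 12 mm of the tube's axis, its origin 2 to 31 mm above the tube's underside (first or second layer), flat within 10 degrees and at rest; the wide ring is within 40 mm of where it lay (horizontal distance between each of spacer_1, spacer_2 and magazine below 0.012 m and z of spacer_1 in the frame of magazine between 0.002 and 0.031 m and z of spacer_2 in the frame of magazine between 0.002 and 0.031 m and angle between the z axis of each of spacer_1, spacer_2 and the z axis of magazine, either way round below 0.17 rad and linear speed of each of spacer_1, spacer_2 below 0.02 m/s and distance of wide_ring from where it was at the start of the episode below 0.04 m); the robot touches nothing.
It also fails if it takes over 51 s, if anything falls off the work surface, if the arm or the gripper's body presses on something with over 40 N, if the wrist force passes 120 N, or if a joint passes its speed limit or range.

## Working session

There is one attempt and no reset: what is moved stays moved. The work goes in short steps, Python scripts to look and compute and a tool call to move; the robot and the scene stay as the last step left them, time stands still between calls to the robot, and variables do not carry over. Pictures are saved under pics/ and viewed, and the job is handed in when it is done.

Besides the shell and the picture viewer there is one more tool, called after "Call:" as a command line: name --argument value ..., lists and objects as JSON in quotes. move_arm: Moves the arm, as the interface text tells. Its arguments: {"type":"object","properties":{"increments":{"type":"array"},"squeeze":{"type":"number"}},"required":["increments"]}

```bash
ls; mkdir -p pics
python3 - <<'E'
from plant import arm
import cv2
s=arm.observe(); print({k:s[k] for k in('t','position','tcp_rot','grip_width')})
for n in('scene','top'):
    f=arm.grab_frame(n); cv2.imwrite(f'pics/{n}0.png',f['img']); print(n,f['camera_matrix'],f['k1'],f['eye'],f['attitude'])
E
```

```text
pics
{'t': 0.0, 'position': array([0.21982439, 0.58443709, 0.23021768]), 'tcp_rot': array([ 1.60366698,  1.56862364, -1.89790189]), 'grip_width': 0.08530761137042756}
scene [[445.15499202   0.         327.23274264]
 [  0.         445.15499202 238.21364911]
 [  0.           0.           1.        ]] -0.022932548702120147 [ 0.05660576 -0.38045018  0.72020377] [-2.2713899  -0.00920409 -0.67451924]
top [[545.73586948   0.         315.02438107]
 [  0.         545.73586948 240.24341735]
 [  0.           0.           1.        ]] -0.06526783954477884 [0.44514051 0.24079143 1.08642139] [-3.03241492  0.01451677 -1.59692425]
```

View pics/scene0.png

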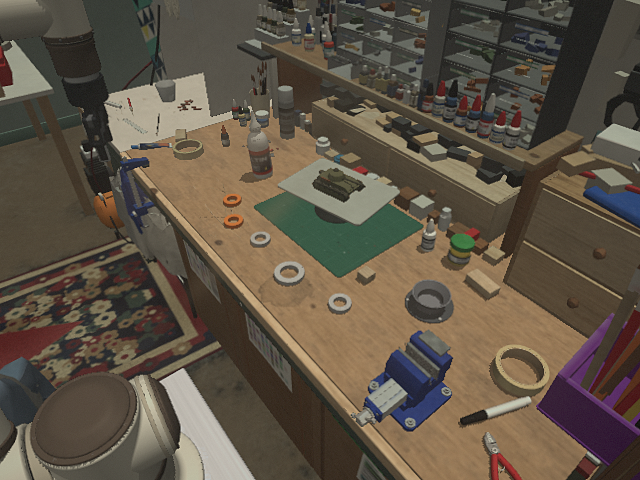

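View pics/top0.png

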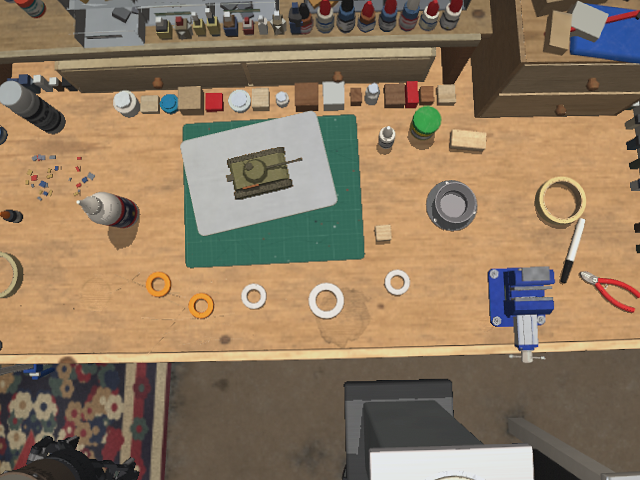

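The top view has five rings. White-steel rings are at (254,296), (326,301) and (397,282), and orange ones at (158,284) and (201,306). The two small steel rings fit the spacers, the larger middle one is the wide ring, and the orange ones are look-alikes. The magazine is at (452,205). Next I'll measure the sizes and check a crop.

```bash
cat > h.py <<'E'
import numpy as np, cv2
from scipy.spatial.transform import Rotation as R
def rays(f,uv):
    K=f['camera_matrix']; d=np.array([f['k1'],0,0,0,0.])
    n=cv2.undistortPoints(np.array(uv,float).reshape(-1,1,2),K,d).reshape(-1,2)
    v=np.c_[n,np.ones(len(n))]
    return R.from_euler('xyz',f['attitude']).apply(v)
def plane(f,uv,z):
    d=rays(f,uv); e=np.array(f['eye']); return e+d*((z-e[2])/d[:,2])[:,None]
def project(f,p):
    q=R.from_euler('xyz',f['attitude']).inv().apply(np.atleast_2d(p)-f['eye'])
    return cv2.projectPoints(q,np.zeros(3),np.zeros(3),f['camera_matrix'],np.array([f['k1'],0,0,0,0.]))[0].reshape(-1,2)
def steel(f,z=0.012):
    hsv=cv2.cvtColor(f['img'],cv2.COLOR_BGR2HSV)
    m=((hsv[...,1]<50)&(hsv[...,2]>150)).astype('uint8')
    out=[]
    for c in cv2.findContours(m,cv2.RETR_EXTERNAL,cv2.CHAIN_APPROX_NONE)[0]:
        if cv2.contourArea(c)<150: continue
        P=plane(f,c[:,0],z)[:,:2]
        (x,y),r=cv2.minEnclosingCircle(P.astype('float32'))
        if r<.06 and x<.62: out.append((c[:,0].mean(0).round(),round(x,4),round(y,4),round(2000*r,1)))
    return out
E
python3 - <<'E'
from h import *
from plant import arm
for n in('top','scene'):
    f=arm.grab_frame(n); print(n)
    for o in steel(f): print(o)
    if n=='top':
        c=f['img'][170:330,130:500]; cv2.imwrite('pics/crop0.png',cv2.resize(c,None,fx=2.1,fy=2.1,interpolation=cv2.INTER_CUBIC))
        # magazine: depth points above flange
        m=f['depth']
        u,v=np.meshgrid(np.arange(415,490),np.arange(165,245))
        uv=np.c_[u.ravel(),v.ravel()]; d=rays(f,uv); fw=R.from_euler('xyz',f['attitude']).apply([0,0,1])
        P=f['eye']+d*m[uv[:,1],uv[:,0]][:,None]   # ray has unit cam z
        k=(P[:,2]>.028)&(P[:,2]<.045); print(k.sum(),P[k].min(0),P[k].max(0))
        (x,y),r=cv2.minEnclosingCircle(P[k][:,:2].astype('float32'));print('mag',x,y,r)
E
```

```text
top
(array([530., 327.]), 0.3761, -0.1667, 77.7)
(array([253., 296.]), 0.4567, 0.3775, 49.2)
(array([326., 300.]), 0.4447, 0.2351, 69.5)
(array([397., 282.]), 0.4768, 0.0948, 49.3)
(array([576., 239.]), 0.5505, -0.2702, 89.0)
463 [ 0.58810279 -0.06436551  0.02800916] [0.66862376 0.01743097 0.0411171 ]
mag 0.6282027363777161 -0.023302633315324783 0.04142110049724579
scene
(array([ 14., 457.]), -0.1192, 0.1606, 100.0)
(array([508., 406.]), 0.553, -0.2709, 88.3)
(array([144., 422.]), 0.0529, 0.099, 85.8)
(array([389., 396.]), 0.4036, -0.1254, 66.8)
(array([340., 301.]), 0.478, 0.0938, 47.9)
(array([289., 271.]), 0.446, 0.2347, 68.2)
(array([260., 237.]), 0.4577, 0.3766, 47.1)
```

View pics/crop0.png

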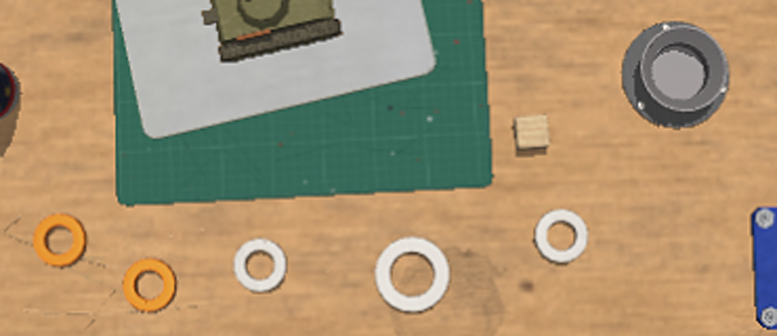

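Both views agree: spacer A is at (0.457, 0.377), spacer B at (0.477, 0.094) and the wide ring at (0.445, 0.235). The crop shows the two steel 50 mm rings clearly different from the orange pair and the 70 mm ring. The magazine is at about (0.628, -0.023). Next I'll work out the move to A.

```bash
cat >> h.py <<'E'
def go(s,p,yaw_jaw=None):
    T=R.from_euler('xyz',s['tcp_rot']); M=T.as_matrix()
    y=M[:,1].copy() if yaw_jaw is None else np.array([np.cos(yaw_jaw),np.sin(yaw_jaw),0])
    y[2]=0; y/=np.linalg.norm(y); x=np.array([0,0,-1.]); 
    G=R.from_matrix(np.c_[x,y,np.cross(x,y)])
    print('t',s['t'],'pos',s['position'].round(4),'jaw',M[:,1].round(3),'w',round(s['grip_width'],4),'F',s['wrist_force'].round(1))
    for q in np.atleast_2d(p):
        print('->',q,'turn',np.degrees((T.inv()*G).as_rotvec()).round(2),'shift cm',(100*T.inv().apply(q-s['position'])).round(2))
E
python3 - <<'E'
from h import *
from plant import arm
s=arm.observe(); print(s['joints'])
go(s,[[.457,.377,.1],[.457,.377,.002]])
f=arm.grab_frame('scene'); d=f['depth']
u,v=np.meshgrid(np.arange(395,465),np.arange(265,330)); uv=np.c_[u.ravel(),v.ravel()]
P=f['eye']+rays(f,uv)*d[uv[:,1],uv[:,0]][:,None]
k=(P[:,2]>.030)&(P[:,2]<.045)
(x,y),r=cv2.minEnclosingCircle(P[k][:,:2].astype('float32'));print('mag scene',x,y,r)
# tall things
f=arm.grab_frame('top');u,v=np.meshgrid(np.arange(130,600),np.arange(120,340)); uv=np.c_[u.ravel(),v.ravel()]
P=f['eye']+rays(f,uv)*f['depth'][uv[:,1],uv[:,0]][:,None]
for lo,hi in((150,230),(230,480),(480,560),(560,600)):
    k=(uv[:,0]>=lo)&(uv[:,0]<hi); i=np.argmax(P[k][:,2]); print(lo,hi,P[k][i].round(3),uv[k][i])
# magazine by dark ring rim contours in top
h=f['img'][150:260,400:505]; cv2.imwrite('pics/mag0.png',cv2.resize(h,None,fx=5,fy=5))
E
```

```text
[ 1.46960965e+00  3.85228244e-01  7.13997409e-03 -2.49729830e-04
 -1.19395970e+00 -2.58600015e-01]
t 0.2 pos [0.2199 0.5847 0.2307] jaw [-0.352 -0.936  0.001] w 0.0855 F [ 0.5 -0.9 -0.2]
-> [0.457 0.377 0.1  ] turn [ 0.   -0.01 -0.07] shift cm [ 13.08  11.07 -29.5 ]
-> [0.457 0.377 0.002] turn [ 0.   -0.01 -0.07] shift cm [ 22.88  11.06 -29.5 ]
mag scene 0.6301040649414062 -0.023551562801003456 0.04201609641313553
150 230 [0.445 0.241 1.086] [192 120]
230 480 [0.445 0.241 1.086] [314 121]
480 560 [0.445 0.241 1.086] [526 122]
560 600 [0.445 0.241 1.086] [580 121]
```

Call:
move_arm --increments '[[[0,0,0],[4,3.5,-9],100],[[0,0,0],[8,7,-19],100],[[0,0,0],[13,11.1,-29.5],100],[[0,0,0],[13,11.1,-29.5],100],[[0,0,0],[13,11.1,-29.5],100],[[0,0,0],[13,11.1,-29.5],100],[[0,0,0],[13,11.1,-29.5],100],[[0,0,0],[13,11.1,-29.5],100]]' --squeeze 40

```text
t: 1.3
position: [0.4569, 0.3776, 0.1015]
tcp_rot: [-2.783, 1.57, -0.001]
wrist_force: [-0.4, 0.1, 0.4]
grip_width: 0.0856
```

Run:
```python
from h import *
from plant import arm
go(arm.observe(),[[.457,.377,.002]])
f=arm.grab_frame('wrist'); cv2.imwrite('pics/w1.png',f['img'])
for o in steel(f): print(o)
```

```text
t 1.3 pos [0.4569 0.3776 0.1015] jaw [-0.352 -0.936 -0.   ] w 0.0856 F [-0.4  0.1  0.4]
-> [0.457 0.377 0.002] turn [-0.   -0.02  0.01] shift cm [ 9.95  0.05 -0.03]
(array([323., 244.]), 0.4577, 0.3786, 48.6)
(array([555., 181.]), 0.4458, 0.2369, 68.7)
```

View pics/w1.png

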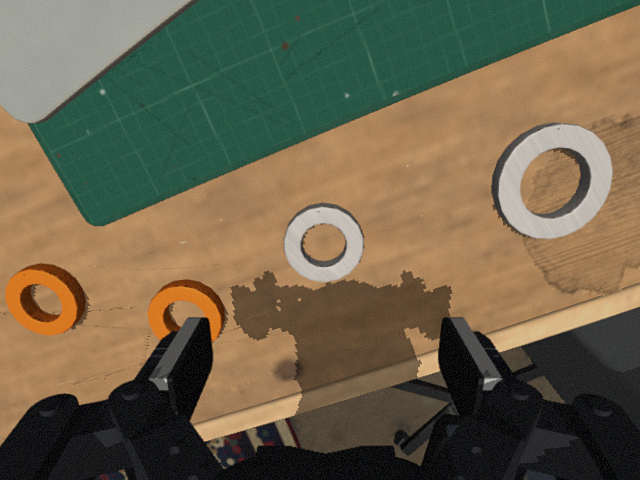

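The steel ring A at (323,244) lies midway between the fingers, and the orange ring at (186,310) is clear of them. Lower and close.

Call:
move_arm --increments '[[[0,0,0],[5,0,0],100],[[0,0,0],[8,0,0],100],[[0,0,0],[9.9,0,0],90],[[0,0,0],[9.9,0,0],70],[[0,0,0],[9.9,0,0],50],[[0,0,0],[9.9,0,0],40],[[0,0,0],[9.9,0,0],40],[[0,0,0],[9.9,0,0],40]]' --squeeze 40

```text
t: 2.35
position: [0.4574, 0.3789, 0.0041]
tcp_rot: [-1.994, 1.567, 0.79]
wrist_force: [-1.7, 1.2, 5.8]
grip_width: 0.0477
```

Run:
```python
from h import *
from plant import arm
go(arm.observe(),[[.457,.377,.15]])
f=arm.grab_frame('wrist'); cv2.imwrite('pics/w2.png',f['img'])
```

```text
t 2.35 pos [0.4574 0.3789 0.0041] jaw [-0.351 -0.937 -0.003] w 0.0477 F [-1.7  1.2  5.8]
-> [0.457 0.377 0.15 ] turn [-0.   -0.08  0.18] shift cm [-14.59   0.15  -0.05]
```

View pics/w2.png

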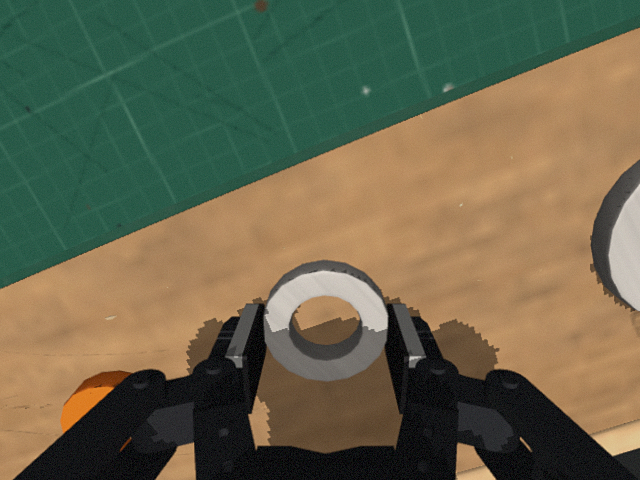

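The ring is gripped between the pads. Lift, then check it in the scene view.

Call:
move_arm --increments '[[[0,0,0],[-3,0,0],40],[[0,0,0],[-8,0,0],40],[[0,0,0],[-12,0,0],40],[[0,0,0],[-12,0,0],40],[[0,0,0],[-12,0,0],40],[[0,0,0],[-12,0,0],40]]'

```text
t: 3.15
position: [0.4563, 0.3776, 0.1221]
tcp_rot: [1.578, 1.57, -1.922]
wrist_force: [-0.5, 0.3, -1.8]
grip_width: 0.0474
```

Run:
```python
from h import *
from plant import arm
s=arm.observe()
go(s,[[.629,-.0235,.124],[.629,-.0235,.07],[.629,-.0235,.037]])
f=arm.grab_frame('scene'); p=project(f,s['position'])[0]; print(p)
u,v=p.astype(int); c=f['img'][v-70:v+50,u-80:u+80]; cv2.imwrite('pics/s3.png',cv2.resize(c,None,fx=5,fy=5,interpolation=cv2.INTER_CUBIC))
f=arm.grab_frame('wrist'); cv2.imwrite('pics/w3.png',f['img'])
```

```text
t 3.15 pos [0.4563 0.3776 0.1221] jaw [-0.351 -0.936  0.001] w 0.0474 F [-0.5  0.3 -1.8]
-> [ 0.629  -0.0235  0.124 ] turn [ 0.   -0.   -0.04] shift cm [ -0.17  31.5  -30.25]
-> [ 0.629  -0.0235  0.07  ] turn [ 0.   -0.   -0.04] shift cm [  5.23  31.49 -30.25]
-> [ 0.629  -0.0235  0.037 ] turn [ 0.   -0.   -0.04] shift cm [  8.53  31.49 -30.25]
[255.08576972 200.78701695]
```

View pics/s3.png

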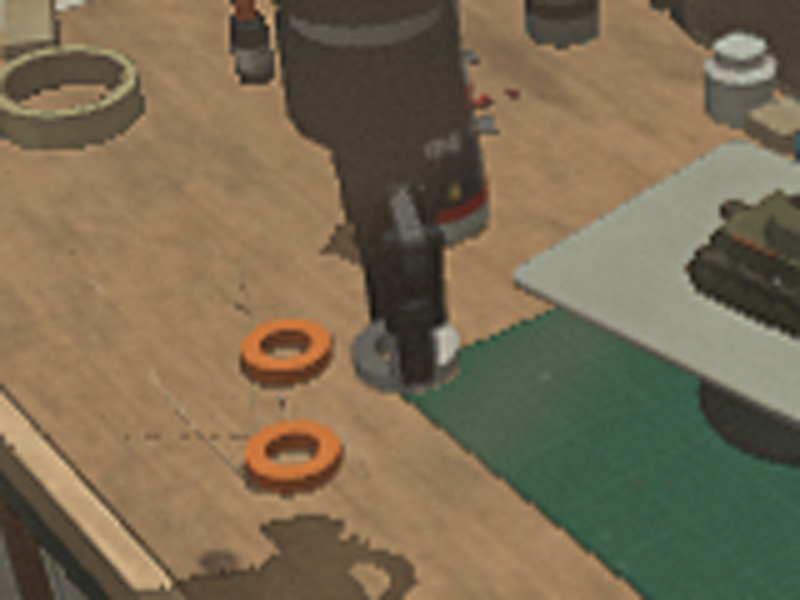

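View pics/w3.png

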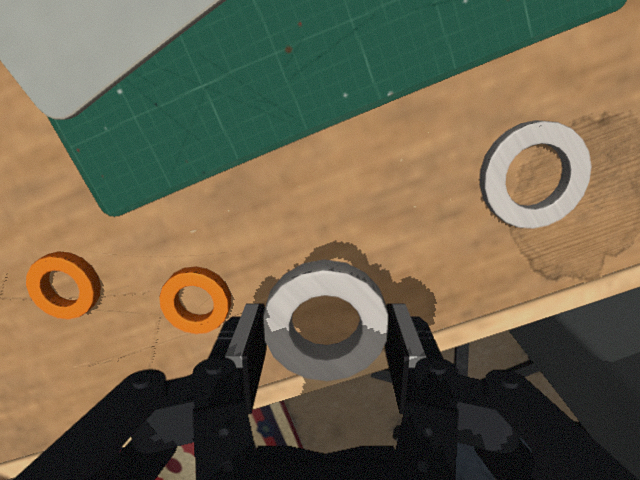

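Ring A is held flat, with its underside close to the finger ends. Carry it over the magazine.

Call:
move_arm --increments '[[[0,0,0],[-1,4,-4],40],[[0,0,0],[-1,8,-8],40],[[0,0,0],[-1,12,-11.5],40],[[0,0,0],[-1,16,-15.5],40],[[0,0,0],[-1,20,-19],40],[[0,0,0],[-1,24,-23],40],[[0,0,0],[-1,28,-27],40],[[0,0,0],[-1,31.5,-30.2],40]]'

```text
t: 4.25
position: [0.6293, -0.025, 0.1315]
tcp_rot: [0.738, 1.57, -2.763]
wrist_force: [0.8, -0.2, -0.8]
grip_width: 0.0475
```

Run:
```python
from h import *
from plant import arm
go(arm.observe(),[[.629,-.0235,.1],[.629,-.0235,.038]])
f=arm.grab_frame('wrist'); cv2.imwrite('pics/w4.png',f['img'])
```

```text
t 4.25 pos [ 0.6293 -0.025   0.1315] jaw [-0.351 -0.936  0.001] w 0.0475 F [ 0.8 -0.2 -0.8]
-> [ 0.629  -0.0235  0.1   ] turn [-0.    0.04 -0.04] shift cm [ 3.15 -0.13  0.08]
-> [ 0.629  -0.0235  0.038 ] turn [-0.    0.04 -0.04] shift cm [ 9.35 -0.14  0.08]
```

View pics/w4.png

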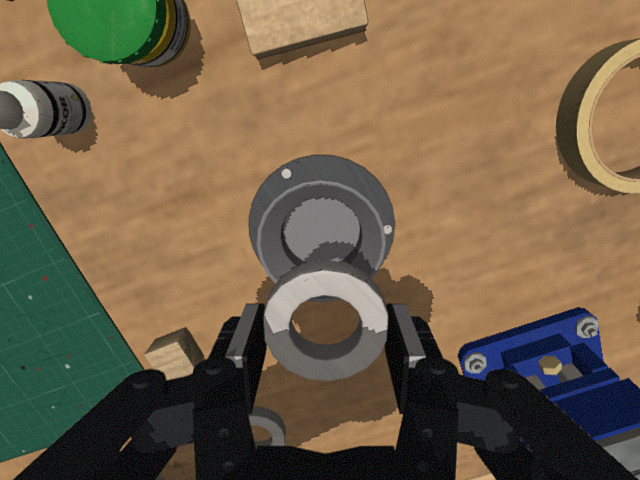

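Run:
```python
from h import *
from plant import arm
f=arm.grab_frame('wrist')
# flange outer outline top part: left x=249, right x=396, top y=155 -> via ray at z=.004
L=plane(f,[[249,226],[396,226],[322,155]],.004); print(L.round(4), 'centre LR',L[:2].mean(0).round(4), np.linalg.norm(L[0]-L[1]))
g=f['img'];hsv=cv2.cvtColor(g,cv2.COLOR_BGR2HSV)
m=((hsv[...,1]<45)).astype('uint8'); m[265:]=0;m[:,:230]=0;m[:,420:]=0;m[:140]=0
c=max(cv2.findContours(m,cv2.RETR_EXTERNAL,cv2.CHAIN_APPROX_NONE)[0],key=cv2.contourArea)[:,0]
c=c[c[:,1]<225]
P=plane(f,c,.004)[:,:2]
A=np.c_[2*P,np.ones(len(P))]; q=np.linalg.lstsq(A,(P**2).sum(1),rcond=None)[0]; print('flange fit',q[:2],np.sqrt(q[2]+q[0]**2+q[1]**2))
```

```text
[[ 0.6507  0.02    0.004 ]
 [ 0.614  -0.0765  0.004 ]
 [ 0.6784 -0.0455  0.004 ]] centre LR [ 0.6323 -0.0282  0.004 ] 0.10314638682783092
flange fit [ 0.62961747 -0.022065  ] 0.05059579840109084
```

Call:
move_arm --increments '[[[0,0,0],[4,-0.1,0],40],[[0,0,0],[7.5,-0.1,0],40],[[0,0,0],[7.5,-0.1,0],40],[[0,0,0],[7.5,-0.1,0],40]]'

```text
t: 4.85
position: [0.6309, -0.0258, 0.0572]
tcp_rot: [2.399, 1.569, -1.105]
wrist_force: [0.5, 0.5, -0.1]
grip_width: 0.0476
```

Run:
```python
from h import *
from plant import arm
go(arm.observe(),[[.629,-.0235,.038]])
f=arm.grab_frame('scene');c=f['img'][230:350,350:510]; cv2.imwrite('pics/s5.png',cv2.resize(c,None,fx=5,fy=5,interpolation=cv2.INTER_CUBIC))
f=arm.grab_frame('wrist'); cv2.imwrite('pics/w5.png',f['img'])
```

```text
t 4.85 pos [ 0.6309 -0.0258  0.0572] jaw [-0.355 -0.935  0.001] w 0.0476 F [ 0.5  0.5 -0.1]
-> [ 0.629  -0.0235  0.038 ] turn [ 0.   -0.07 -0.06] shift cm [ 1.92 -0.15  0.27]
```

View pics/s5.png

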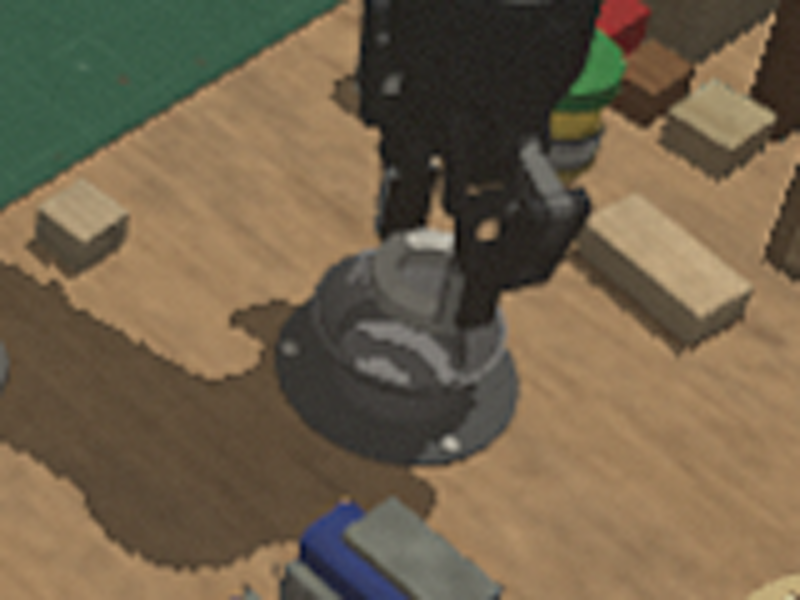

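View pics/w5.png

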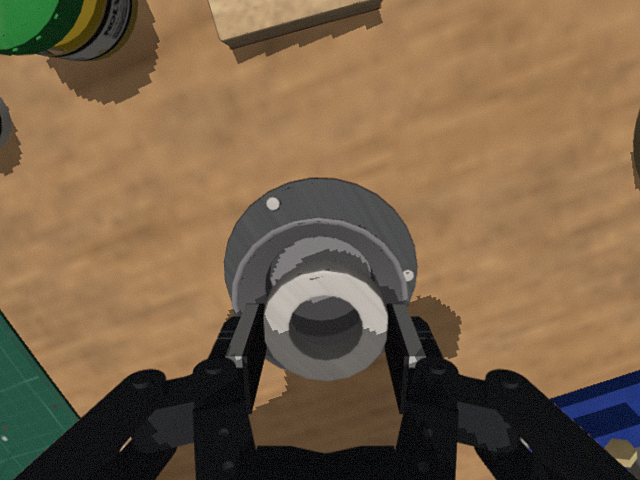

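Call:
move_arm --increments '[[[0,0,0],[1.0,-0.15,0.25],40],[[0,0,0],[1.9,-0.15,0.25],40],[[0,0,0],[1.9,-0.15,0.25],40],[[0,0,0],[1.9,-0.15,0.25],40]]'

```text
t: 5.45
position: [0.6297, -0.0235, 0.039]
tcp_rot: [-3.136, 1.568, -0.357]
wrist_force: [-0.9, -0.0, -1.4]
grip_width: 0.0475
```

Run:
```python
from h import *
from plant import arm
go(arm.observe(),[[.629,-.0235,.038]])
f=arm.grab_frame('scene');c=f['img'][230:350,350:510]; cv2.imwrite('pics/s6.png',cv2.resize(c,None,fx=5,fy=5,interpolation=cv2.INTER_CUBIC))
```

```text
t 5.45 pos [ 0.6297 -0.0235  0.039 ] jaw [-0.355 -0.935 -0.   ] w 0.0475 F [-0.9 -0.  -1.4]
-> [ 0.629  -0.0235  0.038 ] turn [-0.   -0.15  0.  ] shift cm [0.1  0.02 0.06]
```

View pics/s6.png

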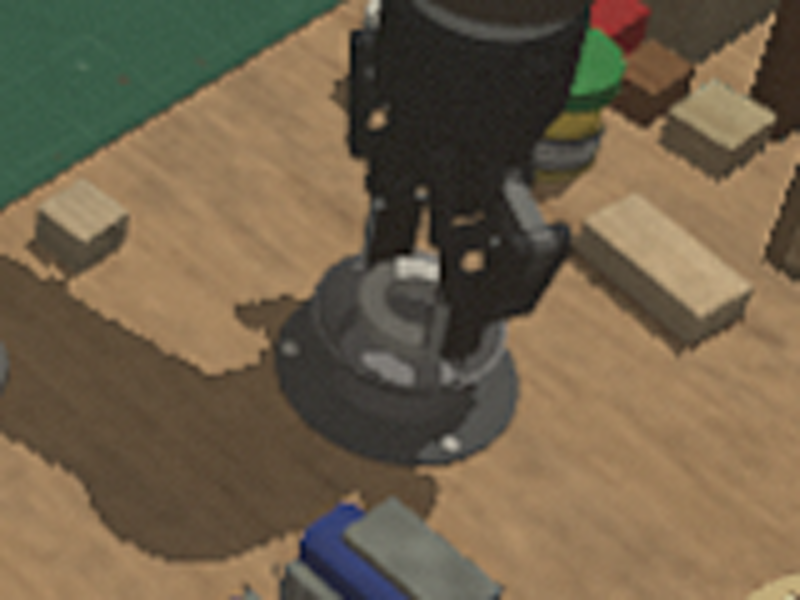

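The ring is over the mouth, centred and with no contact force. Release.

Call:
move_arm --increments '[[[0,0,0],[0,0,0],72],[[0,0,0],[0,0,0],72],[[0,0,0],[0,0,0],72],[[0,0,0],[0,0,0],72],[[0,0,0],[-4,0,0],72],[[0,0,0],[-8,0,0],72],[[0,0,0],[-8,0,0],100],[[0,0,0],[-8,0,0],100]]'

```text
t: 6.5
position: [0.6291, -0.0234, 0.1188]
tcp_rot: [-2.983, 1.569, -0.204]
wrist_force: [-0.1, 0.2, -1.2]
grip_width: 0.0854
```

Run:
```python
from h import *
from plant import arm
go(arm.observe(),[[.4775,.0945,.12],[.4775,.0945,.1]])
f=arm.grab_frame('scene');a=f['img'][230:350,350:510]
f=arm.grab_frame('wrist'); b=cv2.resize(f['img'],(400,300))
cv2.imwrite('pics/s7.png',np.hstack([cv2.resize(a,(400,300)),b]))
```

```text
t 6.5 pos [ 0.6291 -0.0234  0.1188] jaw [-0.355 -0.935 -0.   ] w 0.0854 F [-0.1  0.2 -1.2]
-> [0.4775 0.0945 0.12  ] turn [-0.   -0.13  0.02] shift cm [-0.15 -5.64 18.36]
-> [0.4775 0.0945 0.1   ] turn [-0.   -0.13  0.02] shift cm [ 1.85 -5.64 18.36]
```

View pics/s7.png

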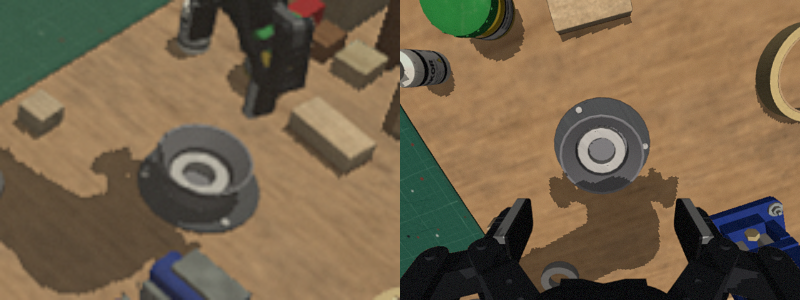

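Ring A lies flat at the bottom of the tube, at (601,150) in the right half. Now ring B.

Call:
move_arm --increments '[[[0,0,0],[0,-1.8,6],100],[[0,0,0],[0,-3.6,12],100],[[0,0,0],[1,-5.6,18.4],100],[[0,0,0],[1.8,-5.6,18.4],100],[[0,0,0],[1.8,-5.6,18.4],100],[[0,0,0],[1.8,-5.6,18.4],100]]'

```text
t: 7.35
position: [0.4777, 0.0938, 0.0995]
tcp_rot: [2.278, 1.569, -1.228]
wrist_force: [0.9, 0.7, -1.4]
grip_width: 0.0852
```

Run:
```python
from h import *
from plant import arm
f=arm.grab_frame('wrist'); cv2.imwrite('pics/w8.png',f['img'])
for o in steel(f): print(o)
go(arm.observe(),[[.4775,.0945,.004]])
```

```text
(array([131., 341.]), 0.4462, 0.2357, 68.3)
(array([323., 246.]), 0.4777, 0.0951, 48.8)
t 7.4 pos [0.4777 0.0937 0.0996] jaw [-0.357 -0.934  0.001] w 0.0857 F [-0.2 -0.3 -0.3]
-> [0.4775 0.0945 0.004 ] turn [ 0.   -0.05 -0.05] shift cm [ 9.56 -0.08  0.06]
```

View pics/w8.png

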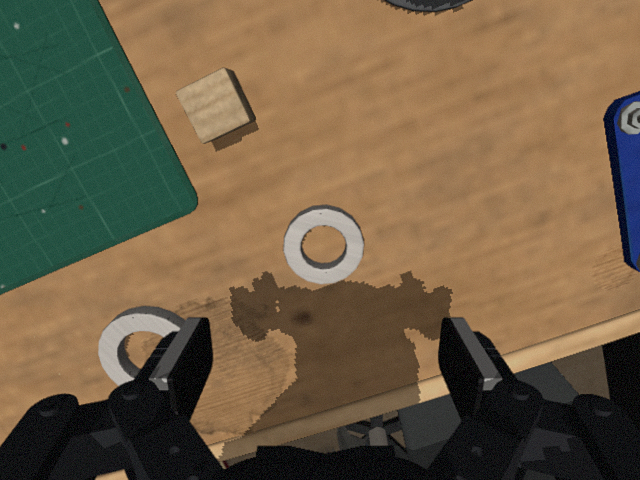

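Ring B is at (323,246), between the fingers. The wide ring at (145,345) is 14 cm away. Lower, close and lift a little.

Call:
move_arm --increments '[[[0,0,0],[5,-0.05,0],100],[[0,0,0],[8,-0.05,0],100],[[0,0,0],[9.6,-0.05,0],90],[[0,0,0],[9.6,-0.05,0],70],[[0,0,0],[9.6,-0.05,0],50],[[0,0,0],[9.6,-0.05,0],40],[[0,0,0],[9.6,-0.05,0],40],[[0,0,0],[9.6,-0.05,0],40]]' --squeeze 40

```text
t: 8.4
position: [0.4785, 0.0942, 0.0043]
tcp_rot: [-3.034, 1.569, -0.257]
wrist_force: [-0.1, 0.1, 3.0]
grip_width: 0.0476
```

Call:
move_arm --increments '[[[0,0,0],[-3,0,0],40],[[0,0,0],[-8,0,0],40],[[0,0,0],[-12,0,0],40],[[0,0,0],[-12,0,0],40],[[0,0,0],[-12,0,0],40]]'

```text
t: 9.02
position: [0.4772, 0.094, 0.1235]
tcp_rot: [2.157, 1.57, -1.35]
wrist_force: [0.5, 0.7, -2.2]
grip_width: 0.0477
```

Run:
```python
from h import *
from plant import arm
f=arm.grab_frame('wrist'); cv2.imwrite('pics/w9.png',f['img'])
go(arm.observe(),[[.6295,-.0235,.12]])
```

```text
t 9.075 pos [0.477  0.0938 0.1229] jaw [-0.357 -0.934  0.002] w 0.0475 F [-0.4  0.  -1.3]
-> [ 0.6295 -0.0235  0.12  ] turn [-0.    0.02 -0.1 ] shift cm [  0.3    5.52 -18.43]
```

View pics/w9.png

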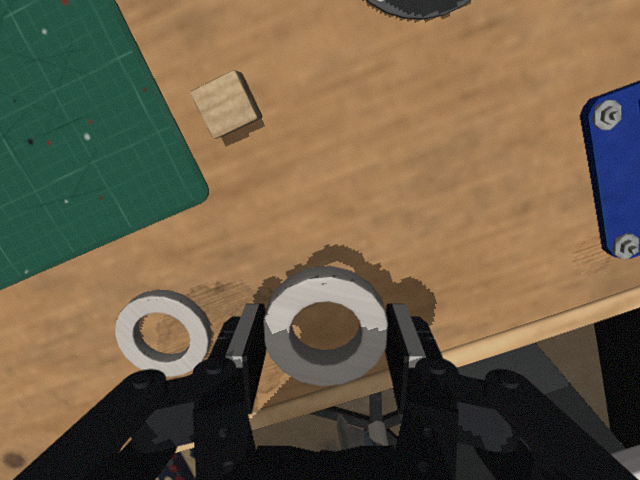

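Ring B is held flat at (326,325), and the wide ring at (162,335) has not moved. Carry B to the magazine.

Call:
move_arm --increments '[[[0,0,0],[0,1.8,-6],40],[[0,0,0],[0,3.6,-12],40],[[0,0,0],[0,5.5,-18.4],40],[[0,0,0],[0,5.5,-18.4],40],[[0,0,0],[3,5.5,-18.4],40],[[0,0,0],[6.5,5.5,-18.4],40],[[0,0,0],[6.5,5.5,-18.4],40],[[0,0,0],[6.5,5.5,-18.4],40]]'

```text
t: 10.07
position: [0.6295, -0.0229, 0.0584]
tcp_rot: [1.646, 1.569, -1.859]
wrist_force: [1.3, 0.5, -1.1]
grip_width: 0.0475
```

Run:
```python
from h import *
from plant import arm
go(arm.observe(),[[.6295,-.0235,.039]])
```

```text
t 10.075 pos [ 0.6295 -0.0229  0.0584] jaw [-0.356 -0.935  0.002] w 0.0475 F [ 1.3  0.5 -1.1]
-> [ 0.6295 -0.0235  0.039 ] turn [ 0.   -0.01 -0.12] shift cm [ 1.94  0.05 -0.02]
```

Call:
move_arm --increments '[[[0,0,0],[1,0.05,0],40],[[0,0,0],[1.9,0.05,0],40],[[0,0,0],[1.9,0.05,0],40],[[0,0,0],[1.9,0.05,0],40]]'

```text
t: 10.58
position: [0.6294, -0.0234, 0.0396]
tcp_rot: [1.77, 1.569, -1.735]
wrist_force: [-0.1, -0.4, -1.9]
grip_width: 0.0473
```

Run:
```python
from h import *
from plant import arm
go(arm.observe(),[[.6295,-.0235,.039]])
```

```text
t 10.575 pos [ 0.6294 -0.0234  0.0396] jaw [-0.355 -0.935  0.002] w 0.0473 F [-0.1 -0.4 -1.9]
-> [ 0.6295 -0.0235  0.039 ] turn [ 0.   -0.02 -0.12] shift cm [ 0.06  0.   -0.01]
```

Call:
move_arm --increments '[[[0,0,0],[0,0,0],72],[[0,0,0],[0,0,0],72],[[0,0,0],[0,0,0],72],[[0,0,0],[0,0,0],72],[[0,0,0],[-4,0,0],72],[[0,0,0],[-9,0,0],72],[[0,0,0],[-9,0,0],100],[[0,0,0],[-9,0,0],100]]'

```text
t: 11.58
position: [0.629, -0.0232, 0.1294]
tcp_rot: [1.539, 1.569, -1.967]
wrist_force: [-0.2, 0.4, -0.6]
grip_width: 0.0855
```

Run:
```python
from h import *
from plant import arm
f=arm.grab_frame('scene');a=f['img'][230:350,350:510]
for o in steel(f): print('scene',o)
f=arm.grab_frame('wrist'); b=cv2.resize(f['img'],(400,300))
for o in steel(f,.029): print('wrist',o)
c=f['img'][170:310,230:410]
cv2.imwrite('pics/s10.png',np.hstack([cv2.resize(a,(400,300)),cv2.resize(c,(386,300))]))
g=f['depth']; u,v=np.meshgrid(np.arange(260,390),np.arange(180,310)); uv=np.c_[u.ravel(),v.ravel()]
dd=g[uv[:,1],uv[:,0]]; P=f['eye']+rays(f,uv)*dd[:,None]
h=cv2.cvtColor(f['img'],cv2.COLOR_BGR2HSV)[uv[:,1],uv[:,0]]
k=(dd>0)&(h[:,1]<50)&(h[:,2]>150)&(P[:,2]>.02)&(P[:,2]<.05)
Q=P[k]; co=np.linalg.lstsq(np.c_[Q[:,:2],np.ones(len(Q))],Q[:,2],rcond=None)[0]
print(k.sum(),Q.mean(0),'tilt deg',np.degrees(np.arctan(np.hypot(*co[:2]))))
```

```text
scene (array([127., 453.]), 0.011, 0.0482, 101.2)
scene (array([116., 452.]), -0.0011, 0.064, 115.5)
scene (array([508., 406.]), 0.553, -0.2709, 88.3)
scene (array([386., 397.]), 0.4036, -0.1246, 67.6)
scene (array([171., 378.]), 0.1228, 0.1415, 49.9)
scene (array([288., 270.]), 0.445, 0.2345, 68.2)
2720 [ 0.62947873 -0.02229926  0.02826896] tilt deg 0.1046587592752562
```

View pics/s10.png

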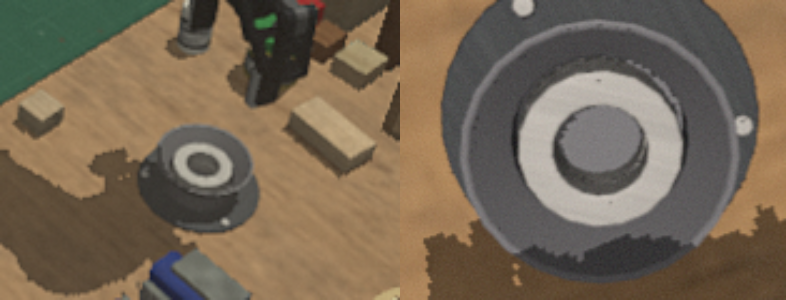

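The top ring sits centred at (600,148) in the crop, with its upper face at 28.3 mm (29 expected) and 0.1° tilt. The gripper is clear and the wide ring has not moved.

Run:
```python
from plant import arm
print(arm.finish_job())
```

```text
the job is handed in; nothing more can be done
None
```

I dropped both 50 mm steel spacers, one after the other, into the magazine, and they now lie flat as one column. The job was handed in at about 11.7 s.

- **Column:** The last depth check put the top ring's upper face at 28.3 mm, against 29 mm expected. It was tilted about 0.1° and about 1 mm off the tube's axis.
- **Wide ring:** It measured (0.445, 0.2345), within about 1 mm of where it lay at the start.
- **Clearance:** The open gripper stood about 13 cm above the bench and touched nothing. The orange look-alike rings were not touched.
- **Checks that failed:** One check failed: the last ring-outline search on the wrist picture found nothing, so I relied on the depth fit and the enlarged crop. One rough magazine-centre estimate, from outline points picked by eye, was about 5 mm off the others; the fitted estimates agreed to about 2 mm and I used those.

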